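# Build the test sieve stack on the shaker

## Robot

A 6-joint arm with a two-finger parallel gripper is mounted at the origin on the work surface. World frame = base frame: x ahead of the robot, y to its left, z up, the work surface at z = 0. Lengths are in m, angles in rad, forces in N, time in s.
With the tool pointing down it reaches from about 0.375 to 0.9 m from the base axis. Payload 3.1 kg.
Tool frame: the origin (TCP) lies between the finger pads; the fingertips stand 22 mm ahead of it and the grasp point (between the pads) lies 3 mm ahead of it; z points along the fingers, y is the line along which they close (so a half turn about z gives the same grasp; the last joint's range is limited). The gripper opens to 87 mm and grips with 3 to 60 N. Pads are 19 mm wide; open, the fingers measure 117 mm over their backs; the gripper's body (75 mm by 190 mm) begins 51 mm behind the grasp point.
Start: joints at [0.945, 0.527, 1.433, -0, 1.181, -0.178], TCP at [0.271, 0.563, 0.245] pointing down, gripper open.
Joint ranges: [-3.08, 3.08], [-0.75, 2.2], [0.22, 2.44], [-1.43, 4.57], [0, 2.65], [-2.85, 2.85]. Speed limits (rad/s): [2.79, 2.79, 3.14, 3.14, 3.14, 3.14].

## Interface

Orientations are given as a unit quaternion [x, y, z, w].
In Python, from rig import robot gives the robot as it stands.
- The arm moves only by the tool move_arm, never from a script. Its argument "series" is text: rows parted by semicolons, each of 6 numbers parted by spaces: the shift along the tool's x, y, z in mm, then the turn, a rotation vector about the tool's x, y, z in degrees. In form: dx dy dz ax ay az; .... A call has 1 to 8 rows; each row is the pose to reach, as a shift and turn from the pose commanded when the call began, along the tool's axes at that moment; what a row does not reach only later rows make up. A row lasts 1/12 s, in which the tool goes at most 41.7 mm and 7.16 degrees, less where a joint would pass 70% of its speed; a pose out of reach is approached as far as the arm can. A call with a gripper value outside its range is refused whole. "jaw" is the opening, from 0 (shut) to 1 (fully open), set as the call begins (left out, the last holds). The fingers move at their own pace and stop on an object; "newtons" is the grip in N (left out, the last holds). Time passes only in rows, so rows that repeat a pose let the fingers close. It gives the time, the measured TCP pose, the force, the opening and the grip force at its end, in the units of the state.
- robot.get_obs(): the state, without advancing time (a new reading comes with each control period).
- robot.camera(name): name is "side" or "top" or "wrist"; returns a dict with "img" (384x512x3 uint8, red, green, blue), "mtx" (3x3 intrinsics, pixels), "world_to_cam" (4x4, takes a point from world to camera coordinates). Camera axes: x right, y down, z forward; pixel columns grow to the right and rows downward; lengths in m; the calibration is good to about 2 mm. A picture is of the moment at which its call begins. There is no depth.
- robot.hand_in(): hands the job in; it is judged then, once.
Trained networks look in a picture, given as the dict that the camera call returned (one of the last four; its "shot" number tells which), for a name from the list of things; names that differ only in an ending like _2 or _b are one class to them, and where a whole thing is asked for, a point or a joint stands for the part that bears it (a point fixed in the world has none). Each returns a list of dicts, best first, with "p" (0 to 1); they miss things now and then, are a little off and sometimes report something else, mostly with a low value. They report only what shows in the picture. A call takes as long as a camera call. They do not tell look-alikes from the thing itself.
- robot.search_frame(picture, thing): "xyz" ([x, y, z] in m, in world coordinates, good to about 4 mm: the middle of the surface that is visible of it).
- robot.tip_of(picture, thing): "xyz" ([x, y, z] in m, in world coordinates, good to about 4 mm: a listed point, or the origin of a listed thing).
The state is a dict: "time": time; "q": joint angles; "joint_velocities": joint speeds; "joint_torque": joint torques, N m; "position": TCP position; "tool_rot": TCP orientation; "ft_force": force on the tool from outside, world axes, zero at the start; "moment": the same for the moment, N m; "grip_width": finger opening in m; "grip_force": force on a finger pad.
Only numpy, scipy, OpenCV 4.12 (cv2) and the standard library are available. Lean on these libraries where they do the work, as an engineer would, in place of code of your own. Each camera call takes 0.05 s, during which the arm holds its last target. There are 200 camera calls.

## Task

Build the sieve stack on the round shaker, one piece after another from the bottom up: the bare steel pan seated in the shaker's ring, then the green fine sieve, the yellow medium sieve, the blue coarse sieve, and last the steel lid, each with its foot fully nested in the piece below. The red sieve is withdrawn from use: leave it standing where it is. Leave the finished stack straight, released and at rest.

Things in the scene. Friction and masses are not known exactly. Their poses are not given: they have to be found in the camera images.
- shaker: Fixed round shaker, 112 mm across: white housing, black disc with its top at 42 mm, and in the middle an aluminium seat ring, 66 mm outside, 54 mm clear opening, top at 50 mm, floor at 42 mm. A small knob sticks out 4 mm at its side. Origin: centre of its underside, on the table; z up. When the pan is seated, its wall rests on the ring, its origin 42 mm above this one.
- pan: Loose bare steel pan, closed floor. Origin: centre of its underside, z up. Bevelled foot 49 mm wide, z = 0 to 8 mm; wall 60 mm wide, 3 mm thick, from z = 8 to the rim at 34 mm; mouth 54 mm wide, floor at z = 12 mm. 60 to 130 g. Starts upright on the table. Pan and sieves: grip across the outside of the wall, fingertips above z = 8 mm to clear the piece below; feet nest with 2.5 mm play all round.
- green_sieve: Loose plastic test sieve, all green, fine (2.6 mm pitch) metal mesh floor. Shape, size and origin as the pan: origin at the centre of the underside, z up; foot 49 mm wide to z = 8 mm, 60 mm wide wall from there to the rim at z = 34 mm, mouth 54 mm wide, mesh at z = 13 mm. 50 to 100 g. Starts upright on the table. Seated, its origin is 26 mm above that of the piece below.
- yellow_sieve: Loose plastic test sieve, all yellow, medium (5.2 mm pitch) metal mesh floor. Shape, size and origin as the pan: origin at the centre of the underside, z up; foot 49 mm wide to z = 8 mm, 60 mm wide wall from there to the rim at z = 34 mm, mouth 54 mm wide, mesh at z = 13 mm. 50 to 100 g. Starts upright on the table. Seated, its origin is 26 mm above that of the piece below.
- blue_sieve: Loose plastic test sieve, all blue, coarse (10.5 mm pitch) metal mesh floor. Shape, size and origin as the pan: origin at the centre of the underside, z up; foot 49 mm wide to z = 8 mm, 60 mm wide wall from there to the rim at z = 34 mm, mouth 54 mm wide, mesh at z = 13 mm. 50 to 100 g. Starts upright on the table. Seated, its origin is 26 mm above that of the piece below.
- red_sieve: Loose plastic test sieve, all red, medium (5.2 mm pitch) metal mesh floor. Shape, size and origin as the pan: origin at the centre of the underside, z up; foot 49 mm wide to z = 8 mm, 60 mm wide wall from there to the rim at z = 34 mm, mouth 54 mm wide, mesh at z = 13 mm. 50 to 100 g. Withdrawn from use: not part of the stack, leave it where it stands.
- lid: Loose steel lid with black knob. Origin: centre of its underside, z up. Foot 49 mm wide, z = 0 to 8 mm; plate 60 mm wide, z = 8 to 12 mm; upright round knob 18 mm wide, z = 12 to 38 mm, to hold it by. 55 to 115 g. Starts upright on the table. Seated, its origin is 26 mm above that of the piece below.
Not all that is in view belongs to the job. Leave any pink or turquoise look-alike of the green_sieve alone.

How it is judged:
On the way, in this order (a step that is already met when the one before it is completed fails the run):
1. the pan is seated in the shaker's ring (horizontal distance between pan and shaker below 0.006 m and z of pan in the frame of shaker between 0.0395 and 0.0445 m and angle between pan's own z axis and vertical below 0.06 rad), for 0.2 s.
2. the green fine sieve is seated on the pan (horizontal distance between green_sieve and pan below 0.006 m and z of green_sieve in the frame of pan between 0.0235 and 0.0285 m and angle between green_sieve's own z axis and vertical below 0.06 rad), for 0.2 s.
3. the yellow medium sieve is seated on the green one (horizontal distance between yellow_sieve and green_sieve below 0.006 m and z of yellow_sieve in the frame of green_sieve between 0.0235 and 0.0285 m and angle between yellow_sieve's own z axis and vertical below 0.06 rad), for 0.2 s.
4. the blue coarse sieve is seated on the yellow one (horizontal distance between blue_sieve and yellow_sieve below 0.006 m and z of blue_sieve in the frame of yellow_sieve between 0.0235 and 0.0285 m and angle between blue_sieve's own z axis and vertical below 0.06 rad), for 0.2 s.
5. the lid is seated on the blue sieve (horizontal distance between lid and blue_sieve below 0.006 m and z of lid in the frame of blue_sieve between 0.0235 and 0.0285 m and angle between lid's own z axis and vertical below 0.06 rad), for 0.2 s.
At the end, for the whole second after the job is handed in: Pan in the shaker's ring, green sieve on the pan, yellow on green, blue on yellow, lid on blue: each within 6 mm sideways of the piece below, at its seated height within 2.5 mm, upright within 0.06 rad, and at rest (under 20 mm/s) (all of step 1 and all of step 2 and all of step 3 and all of step 4 and all of step 5 and linear speed of each of pan, green_sieve, yellow_sieve, blue_sieve, lid below 0.02 m/s); the robot touches nothing.
It fails at once if the red sieve is moved by more than 15 mm or tipped (distance of red_sieve from where it was at the start of the episode above 0.015 m or angle between red_sieve's own z axis and vertical above 0.3 rad).
It also fails if it takes over 144 s, if anything falls off the work surface, if the arm or the gripper's body presses on something with over 40 N, if the wrist force passes 120 N, or if a joint passes its speed limit or range.

## Working session

There is one attempt and no reset: what is moved stays moved. The work goes in short steps, Python scripts to look and compute and a tool call to move; the robot and the scene stay as the last step left them, time stands still between calls to the robot, and variables do not carry over. Pictures are saved under pics/ and viewed, at most 14 in all, crops included, and the job is handed in when it is done.

Besides the shell and the picture viewer there is one more tool, called after "Call:" as name(argument=value, ...) on one line, values as JSON. move_arm: Moves the arm, as the interface text tells. Its arguments: {"type":"object","properties":{"series":{"type":"string"},"jaw":{"type":"number"},"newtons":{"type":"number"}},"required":["series"]}

```bash
mkdir -p pics; cat > h.py <<'E'
from rig import robot
import numpy as np, cv2
from scipy.spatial.transform import Rotation as R
def save(c,n): cv2.imwrite(f'pics/{n}.png',c['img'][:,:,::-1])
def px(c,p):
    q=c['world_to_cam']@np.append(p,1); u=c['mtx']@q[:3]; return (u[:2]/u[2]).round(0)
def ray(c,u,v,z):
    W=np.linalg.inv(c['world_to_cam']); d=W[:3,:3]@np.linalg.inv(c['mtx'])@[u,v,1]; o=W[:3,3]
    return o+d*(z-o[2])/d[2]
def st():
    o=robot.get_obs(); return o
E
python3 - <<'E'
from h import *
o=st(); print(o['time'],o['position'],o['tool_rot'],R.from_quat(o['tool_rot']).as_matrix().round(3))
ims=[]
for n in('top','side'):
    c=robot.camera(n); save(c,n+'0')
    for t in('shaker','pan','green_sieve','yellow_sieve','blue_sieve','red_sieve','lid'):
        print(n,t,[(np.round(d['xyz'],3).tolist(),round(d['p'],2),px(c,d['xyz']).tolist()) for d in robot.tip_of(c,t)][:4])
E
```

```text
0.0 [0.27016921 0.56283422 0.24357012] [ 2.22014052e-01  9.75042869e-01 -9.94290222e-04 -4.18290512e-04] [[-0.901  0.433 -0.001]
 [ 0.433  0.901 -0.002]
 [ 0.    -0.002 -1.   ]]
top shaker [([0.621, -0.212, -0.003], 0.64, [333.0, 141.0])]
top pan [([0.455, 0.012, 0.004], 0.84, [254.0, 199.0])]
top green_sieve [([0.356, 0.118, 0.002], 0.97, [214.0, 236.0]), ([0.476, 0.288, -0.001], 0.89, [153.0, 193.0]), ([0.266, 0.226, 0.001], 0.82, [173.0, 270.0]), ([0.371, 0.25, -0.0], 0.79, [166.0, 230.0])]
top yellow_sieve [([0.396, -0.261, 0.002], 0.7, [355.0, 220.0])]
top blue_sieve [([0.524, -0.445, -0.004], 0.64, [419.0, 174.0])]
top red_sieve [([0.519, 0.439, -0.001], 0.72, [100.0, 178.0])]
top lid [([0.652, 0.212, 0.002], 0.82, [183.0, 131.0])]
side shaker [([0.619, -0.216, 0.0], 0.61, [333.0, 244.0]), ([0.519, 0.437, 0.0], 0.5, [226.0, 148.0]), ([0.65, 0.212, 0.001], 0.34, [281.0, 170.0])]
side pan [([0.454, 0.014, -0.002], 0.87, [250.0, 213.0])]
side green_sieve [([0.471, 0.286, -0.001], 0.77, [227.0, 170.0]), ([0.355, 0.117, 0.0], 0.77, [210.0, 201.0]), ([0.268, 0.231, 0.0], 0.5, [175.0, 188.0])]
side yellow_sieve [([0.397, -0.259, 0.003], 0.92, [268.0, 272.0])]
side blue_sieve [([0.524, -0.447, -0.001], 0.87, [346.0, 309.0])]
side red_sieve [([0.522, 0.438, 0.0], 0.45, [227.0, 148.0])]
side lid [([0.651, 0.213, 0.0], 0.59, [281.0, 170.0])]
```

View pics/top0.png

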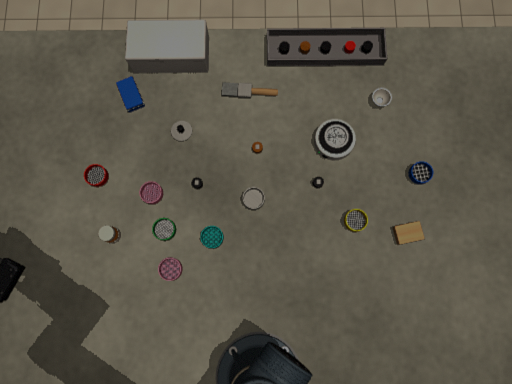

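View pics/side0.png

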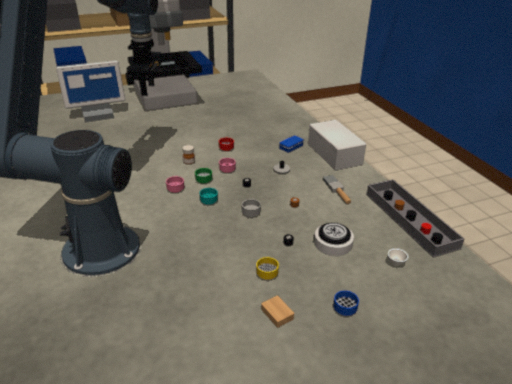

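The top view shows green at (164,229), so it stands at [0.371, 0.250]. The look-alikes are pink at (151,193) and (171,269) and turquoise at (212,237). The pan is at (253,199), shaker (335,139), yellow (356,220), blue (420,173), lid (181,131) and red (96,175). The side view agrees. I'm heading for the pan.

Call:
move_arm(series="-405 -416 0 0 0 -25.7;-405 -416 0 0 0 -25.7;-405 -416 0 0 0 -25.7;-405 -416 0 0 0 -25.7;-405 -416 0 0 0 -25.7;-405 -416 0 0 0 -25.7;-405 -416 0 0 0 -25.7;-405 -416 0 0 0 -25.7", jaw=1)

```text
time: 1.47
position: [0.3762, 0.2487, 0.2449]
tool_rot: [-0.001, 1.0, 0.0, 0.0]
ft_force: [-0.0, 0.6, -0.7]
grip_width: 0.0873
grip_force: 0.0
```

```bash
python3 - <<'E'
from h import *
c=robot.camera('wrist'); save(c,'w1')
W=np.linalg.inv(c['world_to_cam']); print(W.round(3)); print(c['mtx'])
for d in robot.tip_of(c,'green_sieve'): print(np.round(d['xyz'],4),d['p'],px(c,d['xyz']))
E
```

```text
[[-0.002  0.955  0.295  0.296]
 [ 1.     0.002  0.001  0.249]
 [ 0.001  0.295 -0.955  0.384]
 [ 0.     0.     0.     1.   ]]
[[264.36801834   0.         259.64227127]
 [  0.         264.36801834 188.48507088]
 [  0.           0.           1.        ]]
[ 0.3765  0.2481 -0.0013] 0.97 [259. 164.]
[0.4714 0.2843 0.0032] 0.95 [282. 224.]
[ 2.696e-01  2.263e-01 -1.000e-04] 0.84 [243.  87.]
[0.3512 0.1187 0.0014] 0.67 [169. 147.]
```

View pics/w1.png

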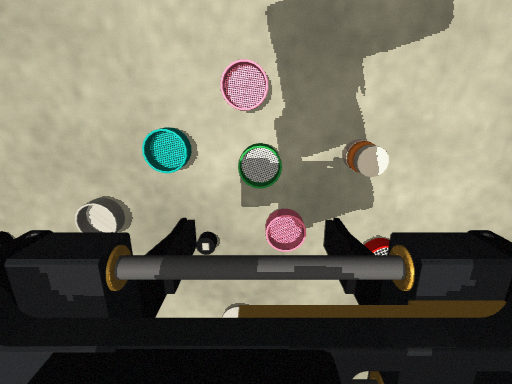

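The wrist view shows the green sieve at (260,165) below the hand, the pan at (100,217), pink at (245,85) and (285,230), and turquoise at (167,150). I'll write an edge-circle fitter for the fine positions.

```bash
cat >> h.py <<'E'
def circ(c,x,y,circles,n=90):
    a=np.linspace(0,2*np.pi,n,endpoint=False); P=[]
    for r,z in circles: P.append(np.c_[x+r*np.cos(a),y+r*np.sin(a),np.full(n,z),np.ones(n)])
    q=np.vstack(P)@c['world_to_cam'].T; u=q[:,:3]@c['mtx'].T
    return (u[:,:2]/u[:,2:]).astype(np.float32)
def fit(c,x,y,circles=((.030,.034),(.027,.034)),rng=.010):
    im=cv2.GaussianBlur(c['img'],(0,0),.8).astype(np.float32)
    g=np.minimum(sum(np.hypot(cv2.Sobel(im[:,:,k],5,1,0),cv2.Sobel(im[:,:,k],5,0,1)) for k in range(3)),300)
    def s(x,y):
        p=circ(c,x,y,circles); return cv2.remap(g,p[:,:1].copy(),p[:,1:].copy(),cv2.INTER_LINEAR).mean()
    for st_,w in((.001,rng),(.00025,.0015)):
        v=[(s(x+i,y+j),x+i,y+j) for i in np.arange(-w,w+1e-9,st_) for j in np.arange(-w,w+1e-9,st_)]
        b=max(v); x,y=b[1:]
    return round(x,4),round(y,4),round(float(b[0]),1)
def over(c,x,y,circles=((.030,.034),(.027,.034)),n='o'):
    im=cv2.resize(c['img'][:,:,::-1],None,fx=1.5,fy=1.5)
    for p in circ(c,x,y,circles,120): cv2.circle(im,tuple(int(t*1.5) for t in p),0,(0,0,255),-1)
    return im
E
python3 - <<'E'
from h import *
c=robot.camera('wrist'); f=fit(c,.374,.249); print(f, robot.get_obs()['position'])
print(fit(c,.455,.012))
im=over(c,*f[:2]); cv2.imwrite('pics/o1.png',cv2.resize(im[200:310,330:460],None,fx=4,fy=4))
E
```

```text
(np.float64(0.3738), np.float64(0.2485), 291.3) [0.37715338 0.24800582 0.24486199]
(np.float64(0.4548), np.float64(0.0147), 213.8)
```

View pics/o1.png

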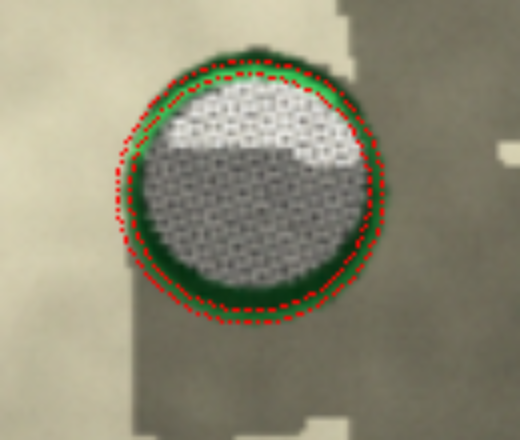

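Call:
move_arm(series="-80 -237 0 0 0 0;-80 -237 0 0 0 0;-80 -237 0 0 0 0;-80 -237 0 0 0 0;-80 -237 0 0 0 0;-80 -237 0 0 0 0;-80 -237 0 0 0 0;-80 -237 0 0 0 0")

```text
time: 2.28
position: [0.4573, 0.0126, 0.2446]
tool_rot: [0.001, 1.0, 0.0, 0.0]
ft_force: [-0.1, 0.9, 0.7]
grip_width: 0.0871
grip_force: 0.0
```

The overlay sits on the green rim within about 1 px, with the near wall visible above it, so the fit is good. Next I'll look at the pan, then move on to the shaker.

```bash
python3 - <<'E'
from h import *
c=robot.camera('wrist'); f=fit(c,.455,.0135); print(f, robot.get_obs()['position'])
im=over(c,*f[:2]); p=(px(c,[*f[:2],.034])*1.5).astype(int); a=cv2.resize(im[p[1]-60:p[1]+60,p[0]-60:p[0]+60],None,fx=3,fy=3); cv2.imwrite('pics/o2.png',a)
print(px(c,[.620,-.214,.05]))
E
```

```text
(np.float64(0.455), np.float64(0.0115), 256.6) [0.45615659 0.01400512 0.24442974]
[106. 279.]
```

Call:
move_arm(series="-163 -226 -20 0 0 0;-163 -226 -20 0 0 0;-163 -226 -20 0 0 0;-163 -226 -20 0 0 0;-163 -226 -20 0 0 0;-163 -226 -20 0 0 0;-163 -226 -20 0 0 0;-163 -226 -20 0 0 0")

```text
time: 3.0
position: [0.6234, -0.2148, 0.2646]
tool_rot: [-0.001, 1.0, -0.002, 0.002]
ft_force: [-0.0, -0.2, 0.4]
grip_width: 0.0869
grip_force: 0.0
```

```bash
python3 - <<'E'
from h import *
c=robot.camera('wrist'); K=((.033,.05),(.027,.05)); f=fit(c,.620,-.214,K); print(f, robot.get_obs()['position'])
im=over(c,*f[:2],K); p=(px(c,[*f[:2],.05])*1.5).astype(int); b=cv2.resize(im[p[1]-60:p[1]+60,p[0]-60:p[0]+60],None,fx=3,fy=3); 
a=cv2.imread('pics/o2.png'); cv2.imwrite('pics/o3.png',np.hstack([a,b]))
E
```

```text
(np.float64(0.6212), np.float64(-0.214), 270.1) [ 0.62109546 -0.21184755  0.26401541]
```

View pics/o3.png

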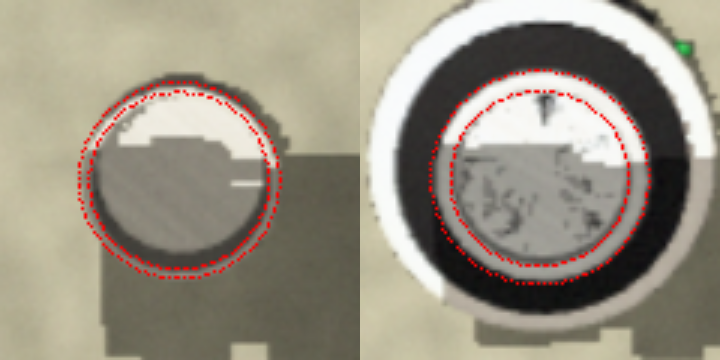

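The overlays fit both the pan rim and the shaker ring. Next I'll get camera-relative offsets, which are immune to pose noise.

```bash
cat >> h.py <<'E'
def rel(z,x,y,circles=((.030,.034),(.027,.034)),dx=.0797,n=2):
    """tool-axis shift (mm) that brings TCP over the object: tool x=-world x, y=+y, z=-z"""
    out=[]
    for _ in range(n):
        c=robot.camera('wrist'); W=np.linalg.inv(c['world_to_cam']); o=robot.get_obs()
        f=fit(c,x,y,circles); T=W[:3,3]-(R.from_quat(o['tool_rot']).as_matrix()@[0,0,0])
        out.append(np.r_[f[0]-W[0,3]-dx,f[1]-W[1,3],f[2],W[:3,3]-o['position'],f[:2]])
    m=np.mean(out,0); print('move tool dx,dy mm: %.1f %.1f'%(-m[0]*1e3,m[1]*1e3),'score %.0f'%m[2],'cam-tcp',m[3:6].round(4),'obj',m[6:].round(4),'z',o['position'][2].round(4),'F',o['ft_force'].round(1)); return c,m
E
python3 - <<'E'
from h import *
rel(0,.621,-.214,((.033,.05),(.027,.05)),n=5)
E
```

```text
move tool dx,dy mm: -1.6 -4.0 score 282 cam-tcp [-0.0794 -0.0007  0.1388] obj [ 0.6206 -0.2142] z 0.2644 F [0.4 0.3 0. ]
```

```bash
python3 - <<'E'
from h import *
for i in range(6):
    c=robot.camera('wrist'); W=np.linalg.inv(c['world_to_cam']); o=robot.get_obs()
    f=fit(c,.621,-.214,((.033,.05),(.027,.05)),.004); 
    print(W[:3,3].round(4),R.from_matrix(W[:3,:3]).as_rotvec().round(4),o['position'].round(4),R.from_quat(o['tool_rot']).as_rotvec().round(4),f[:2])
E
```

```text
[ 0.5385 -0.2099  0.4033] [2.0588 2.0663 0.3108] [ 0.6186 -0.2101  0.2647] [ 4.7000e-03 -3.1406e+00 -1.2000e-03] (np.float64(0.6208), np.float64(-0.2145))
[ 0.5386 -0.2103  0.4035] [2.0586 2.0655 0.3108] [ 0.6187 -0.2105  0.2648] [ 4.200e-03 -3.141e+00 -7.000e-04] (np.float64(0.621), np.float64(-0.2142))
[ 0.5386 -0.2107  0.4036] [2.0586 2.0647 0.3108] [ 0.6188 -0.211   0.2649] [ 3.5000e-03 -3.1414e+00 -3.0000e-04] (np.float64(0.6205), np.float64(-0.2142))
[ 0.5387 -0.211   0.4036] [2.0587 2.064  0.3108] [ 0.6189 -0.2114  0.2649] [-2.7000e-03  3.1416e+00  1.0000e-04] (np.float64(0.6205), np.float64(-0.2138))
[ 0.5388 -0.2114  0.4036] [2.0589 2.0634 0.3108] [ 0.619  -0.2117  0.2648] [ 2.2000e-03 -3.1416e+00  0.0000e+00] (np.float64(0.621), np.float64(-0.214))
[ 0.5388 -0.2117  0.4036] [2.0592 2.0629 0.3107] [ 0.619  -0.212   0.2648] [-1.7000e-03  3.1414e+00 -1.0000e-04] (np.float64(0.6208), np.float64(-0.2142))
```

The arm is still settling, while world coordinates by the wrist camera stay consistent: shaker at (0.6208, -0.2142). I'm going back to the pan, lower and with settling rows.

Call:
move_arm(series="165 226 120 0 0 0;165 226 120 0 0 0;165 226 120 0 0 0;165 226 120 0 0 0;165 226 120 0 0 0;165 226 120 0 0 0;165 226 120 0 0 0;165 226 120 0 0 0")

```text
time: 4.27
position: [0.4471, 0.0174, 0.1428]
tool_rot: [-0.001, 1.0, 0.001, -0.005]
ft_force: [-1.2, -0.6, -0.7]
grip_width: 0.0869
grip_force: 0.0
```

Call:
move_arm(series="0 0 20 0 0 0;0 0 20 0 0 0;0 0 20 0 0 0;0 0 20 0 0 0;0 0 20 0 0 0;0 0 20 0 0 0;0 0 20 0 0 0;0 0 20 0 0 0")

```text
time: 4.93
position: [0.4544, 0.0131, 0.125]
tool_rot: [-0.0, 1.0, -0.0, 0.0]
ft_force: [-0.3, -0.8, -0.4]
grip_width: 0.0872
grip_force: 0.0
```

```bash
cat >> h.py <<'E'
def look(x,y,circles=((.030,.034),(.027,.034)),n=3,rng=.01,gx=0,gy=0):
    F=[]
    for _ in range(n):
        c=robot.camera('wrist'); f=fit(c,x,y,circles,rng); F.append(f); 
    o=robot.get_obs(); m=np.mean(F,0); e=(m[:2]-o['position'][:2])*1e3
    print('obj',m.round(4),'spread',np.ptp(F,0)[:2].round(4),'tcp',o['position'].round(4),'tool dx dy: %.1f %.1f'%(-e[0],e[1]),'v',abs(o['joint_velocities']).max().round(4),'rot',(R.from_quat(o['tool_rot'])*R.from_quat([0,1,0,0]).inv()).as_rotvec().round(4),'F',o['ft_force'].round(1),'t',round(o['time'],1)); return c
E
python3 - <<'E'
from h import *
look(.455,.013)
E
```

```text
obj [4.548000e-01 1.120000e-02 2.325333e+02] spread [0. 0.] tcp [0.4541 0.0134 0.1247] tool dx dy: -0.7 -2.2 v 0.0028 rot [-0.0001 -0.0003  0.0006] F [-0.4 -0.1  0.2] t 5.1
```

Call:
move_arm(series="-1 -2 45 0 0 0;-1 -2 80 0 0 0;-1 -2 92 0 0 0;-1 -2 92 0 0 0;-1 -2 92 0 0 0;-1 -2 92 0 0 0;-1 -2 92 0 0 0")

```text
time: 5.67
position: [0.4559, 0.0113, 0.0338]
tool_rot: [-0.0, 1.0, -0.0, 0.001]
ft_force: [-0.5, -1.7, 0.7]
grip_width: 0.0868
grip_force: 0.0
```

Call:
move_arm(series="0 0 0 0 0 0;0 0 0 0 0 0;0 0 0 0 0 0;0 0 0 0 0 0;0 0 0 0 0 0;0 0 0 0 0 0", jaw=0.5, newtons=20)

```text
time: 6.17
position: [0.4551, 0.0114, 0.0328]
tool_rot: [-0.0, 1.0, -0.0, 0.0]
ft_force: [0.4, 0.3, 3.6]
grip_width: 0.06
grip_force: 20.0
```

Call:
move_arm(series="0 0 -40 0 0 0;0 0 -80 0 0 0;-25 -34 -100 0 0 0;-50 -66 -100 0 0 0;-75 -100 -100 0 0 0;-100 -134 -100 0 0 0;-125 -168 -100 0 0 0;-146 -200 -100 0 0 0")

```text
time: 6.83
position: [0.6008, -0.1883, 0.1323]
tool_rot: [-0.0, 1.0, 0.0, -0.0]
ft_force: [0.9, 0.3, -1.7]
grip_width: 0.0599
grip_force: 20.0
```

Call:
move_arm(series="-20 -26 0 0 0 0;-20 -26 0 0 0 0;-20 -26 0 0 0 0;-20 -26 0 0 0 0;-20 -26 0 0 0 0;-20 -26 0 0 0 0;-20 -26 0 0 0 0;-20 -26 0 0 0 0")

```text
time: 7.5
position: [0.6199, -0.212, 0.1327]
tool_rot: [-0.001, 1.0, 0.0, -0.0]
ft_force: [0.1, -0.1, -1.6]
grip_width: 0.0603
grip_force: 20.0
```

```bash
python3 - <<'E'
from h import *
z=robot.get_obs()['position'][2]-.033+.034
c=look(.6208,-.2142,((.030,z),(.027,z)))
save(c,'w2')
E
```

```text
obj [ 6.199000e-01 -2.120000e-01  2.171333e+02] spread [0.0002 0.0005] tcp [ 0.6202 -0.2126  0.1328] tool dx dy: 0.3 0.6 v 0.0041 rot [-0.0001 -0.0001  0.0013] F [ 0.4 -0.6 -1.3] t 7.7
```

View pics/w2.png

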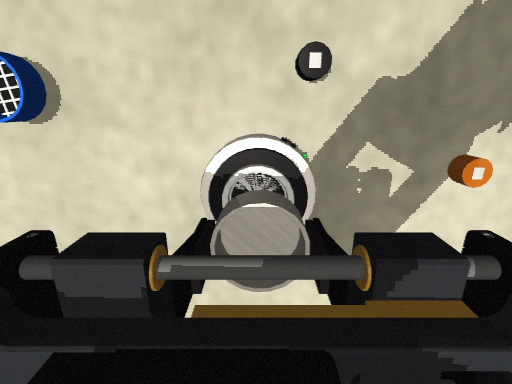

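The pan at (260,235) is held level and centred, with the ring behind it at (257,185). It needs about 1 mm and 2 mm of correction, and then I lower it.

Call:
move_arm(series="-1 -2 20 0 0 0;-1 -2 40 0 0 0;-1 -2 46 0 0 0;-1 -2 50 0 0 0;-1 -2 53 0 0 0;-1 -2 56 0 0 0;-1 -2 58 0 0 0;-1 -2 58 0 0 0")

```text
time: 8.32
position: [0.6216, -0.2151, 0.075]
tool_rot: [-0.0, 1.0, -0.0, 0.0]
ft_force: [-1.1, 0.1, -0.2]
grip_width: 0.06
grip_force: 20.0
```

Call:
move_arm(series="0 0 0 0 0 0;0 0 0 0 0 0")

```text
time: 8.48
position: [0.6215, -0.2151, 0.0751]
tool_rot: [-0.0, 1.0, -0.0, 0.0]
ft_force: [-0.2, 0.5, -0.7]
grip_width: 0.0596
grip_force: 20.0
```

Height 0.075 m matches seated, so I release, rise and look.

Call:
move_arm(series="0 0 0 0 0 0;0 0 0 0 0 0;0 0 0 0 0 0;0 0 0 0 0 0;0 0 -20 0 0 0;0 0 -50 0 0 0;0 0 -90 0 0 0;0 0 -90 0 0 0", jaw=1)

```text
time: 9.15
position: [0.6257, -0.2172, 0.1725]
tool_rot: [-0.001, 1.0, -0.004, 0.007]
ft_force: [0.4, -1.3, -0.1]
grip_width: 0.0866
grip_force: 0.0
```

```bash
python3 - <<'E'
from h import *
c=look(.6208,-.2142,((.030,.076),(.027,.076)))
im=over(c,.6208,-.2142,((.030,.076),(.027,.076))); cv2.imwrite('pics/o4.png',im[150:450,220:560])
E
```

```text
obj [ 6.205e-01 -2.148e-01  2.667e+02] spread [0.0008 0.0003] tcp [ 0.6212 -0.2149  0.1652] tool dx dy: 0.8 0.1 v 0.0347 rot [-0.0005 -0.0009  0.0007] F [-0.2 -0.1  0.3] t 9.3
```

View pics/o4.png

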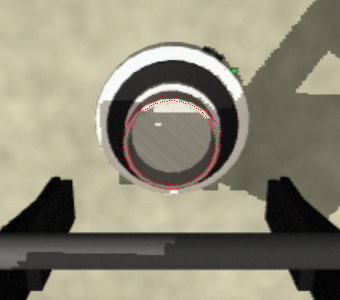

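The pan's rim matches the seated circle, at pixel (172,140) in the crop. Now the green sieve.

Call:
move_arm(series="248 463 0 0 0 0;248 463 0 0 0 0;248 463 0 0 0 0;248 463 0 0 0 0;248 463 0 0 0 0;248 463 0 0 0 0;248 463 0 0 0 0;248 463 0 0 0 0")

```text
time: 9.97
position: [0.461, 0.0802, 0.1632]
tool_rot: [0.0, 1.0, 0.0, -0.002]
ft_force: [0.4, 1.0, 0.4]
grip_width: 0.0869
grip_force: 0.0
```

Call:
move_arm(series="90 169 40 0 0 0;90 169 40 0 0 0;90 169 40 0 0 0;90 169 40 0 0 0;90 169 40 0 0 0;90 169 40 0 0 0;90 169 40 0 0 0;90 169 40 0 0 0")

```text
time: 10.63
position: [0.3733, 0.2473, 0.1239]
tool_rot: [-0.001, 1.0, -0.0, -0.001]
ft_force: [0.6, -0.4, -0.0]
grip_width: 0.087
grip_force: 0.0
```

Call:
move_arm(series="0 0 0 0 0 0;0 0 0 0 0 0;0 0 0 0 0 0;0 0 0 0 0 0")

```text
time: 10.97
position: [0.3741, 0.247, 0.1247]
tool_rot: [0.001, 1.0, 0.0, 0.0]
ft_force: [0.6, -0.5, 0.2]
grip_width: 0.0874
grip_force: 0.0
```

```bash
python3 - <<'E'
from h import *
c=look(.3738,.2485)
p=px(c,[.3738,.2485,.013]).astype(int); print(p,c['img'][p[1],p[0]])
im=over(c,.3738,.2485); cv2.imwrite('pics/o5.png',im[150:500,150:620])
E
```

```text
obj [3.736000e-01 2.488000e-01 2.884667e+02] spread [0. 0.] tcp [0.3738 0.2473 0.1247] tool dx dy: 0.2 1.5 v 0.0062 rot [ 0.0001 -0.0003 -0.0002] F [0.1 0.3 0.5] t 11.1
[261 191] [164 161 154]
```

View pics/o5.png

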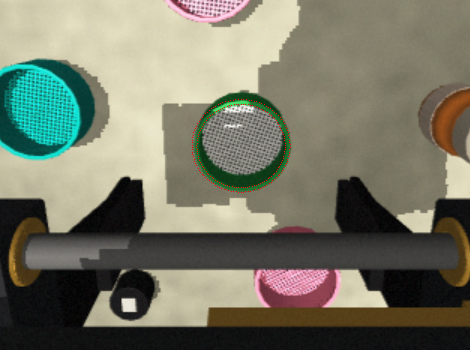

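The green sieve lies at (240,140) in the crop, with both fingers clear of the pinks and the turquoise. I'm going down to grip it.

Call:
move_arm(series="0 1.5 45 0 0 0;0 1.5 80 0 0 0;0 1.5 92 0 0 0;0 1.5 92 0 0 0;0 1.5 92 0 0 0;0 1.5 92 0 0 0;0 1.5 92 0 0 0")

```text
time: 11.7
position: [0.3744, 0.2495, 0.0338]
tool_rot: [-0.0, 1.0, 0.0, 0.001]
ft_force: [-0.1, -0.5, 0.7]
grip_width: 0.0869
grip_force: 0.0
```

Call:
move_arm(series="0 0 0 0 0 0;0 0 0 0 0 0;0 0 0 0 0 0;0 0 0 0 0 0;0 0 0 0 0 0;0 0 0 0 0 0;0 0 -40 0 0 0;0 0 -80 0 0 0", jaw=0.5)

```text
time: 12.37
position: [0.3712, 0.2482, 0.1099]
tool_rot: [-0.0, 1.0, -0.002, -0.005]
ft_force: [0.4, 1.6, -0.3]
grip_width: 0.0603
grip_force: 20.0
```

Call:
move_arm(series="0 0 -40 0 0 0;-247 -464 -60 0 0 0;-247 -464 -60 0 0 0;-247 -464 -60 0 0 0;-247 -464 -60 0 0 0;-247 -464 -60 0 0 0;-247 -464 -60 0 0 0;-247 -464 -60 0 0 0")

```text
time: 13.03
position: [0.5107, -0.0099, 0.1635]
tool_rot: [-0.0, 1.0, 0.0, -0.001]
ft_force: [0.1, 0.7, -0.9]
grip_width: 0.0601
grip_force: 20.0
```

Call:
move_arm(series="-110 -205 0 0 0 0;-110 -205 0 0 0 0;-110 -205 0 0 0 0;-110 -205 0 0 0 0;-110 -205 0 0 0 0;-110 -205 0 0 0 0;-110 -205 0 0 0 0;-110 -205 0 0 0 0")

```text
time: 13.7
position: [0.6204, -0.2141, 0.1626]
tool_rot: [0.001, 1.0, 0.0, -0.001]
ft_force: [-0.2, 1.6, -1.1]
grip_width: 0.0605
grip_force: 20.0
```

Call:
move_arm(series="0 0 10 0 0 0;0 0 10 0 0 0;0 0 10 0 0 0;0 0 10 0 0 0;0 0 10 0 0 0;0 0 10 0 0 0")

```text
time: 14.2
position: [0.6209, -0.2123, 0.154]
tool_rot: [-0.001, 1.0, -0.0, 0.0]
ft_force: [0.9, 0.5, -0.6]
grip_width: 0.0603
grip_force: 20.0
```

```bash
python3 - <<'E'
from h import *
z=robot.get_obs()['position'][2]-.033+.034
c=look(.6205,-.2148,((.030,z),(.027,z)))
E
```

```text
obj [ 6.210000e-01 -2.122000e-01  2.284667e+02] spread [0.     0.0003] tcp [ 0.6209 -0.2128  0.154 ] tool dx dy: -0.1 0.6 v 0.0026 rot [-0.0003 -0.0005  0.001 ] F [-0.3 -1.   0.3] t 14.3
```

Call:
move_arm(series="0.5 -2.2 20 0 0 0;0.5 -2.2 36 0 0 0;0.5 -2.2 42 0 0 0;0.5 -2.2 46 0 0 0;0.5 -2.2 49 0 0 0;0.5 -2.2 51 0 0 0;0.5 -2.2 53 0 0 0;0.5 -2.2 53 0 0 0")

```text
time: 15.02
position: [0.6207, -0.2153, 0.101]
tool_rot: [-0.0, 1.0, -0.0, 0.0]
ft_force: [-0.4, 0.0, -0.7]
grip_width: 0.0607
grip_force: 20.0
```

Call:
move_arm(series="0 0 0 0 0 0;0 0 0 0 0 0")

```text
time: 15.18
position: [0.6205, -0.2152, 0.1011]
tool_rot: [-0.0, 1.0, -0.0, 0.0]
ft_force: [0.2, 0.9, -1.4]
grip_width: 0.0605
grip_force: 20.0
```

Call:
move_arm(series="0 0 0 0 0 0;0 0 0 0 0 0;0 0 0 0 0 0;0 0 0 0 0 0;0 0 -20 0 0 0;0 0 -50 0 0 0;0 0 -90 0 0 0;0 0 -90 0 0 0", jaw=1)

```text
time: 15.85
position: [0.6246, -0.2173, 0.1987]
tool_rot: [-0.001, 1.0, -0.004, 0.007]
ft_force: [1.1, -0.6, 0.9]
grip_width: 0.0866
grip_force: 0.0
```

```bash
python3 - <<'E'
from h import *
c=look(.6205,-.2148,((.030,.102),(.027,.102)))
im=over(c,.6205,-.2148,((.030,.102),(.027,.102))); cv2.imwrite('pics/o6.png',im[150:450,220:560])
E
```

```text
obj [ 6.209000e-01 -2.150000e-01  2.872333e+02] spread [0.0002 0.    ] tcp [ 0.6203 -0.2151  0.1912] tool dx dy: -0.6 0.1 v 0.0336 rot [-0.0005 -0.0008  0.0008] F [ 0.8  0.3 -1.4] t 16.0
```

View pics/o6.png

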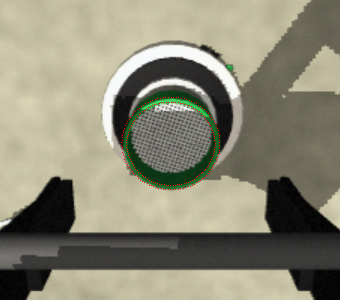

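The green sieve is nested and its rim fits the seated circle. Next is the yellow one.

Call:
move_arm(series="224 -45 66 0 0 0;224 -45 66 0 0 0;224 -45 66 0 0 0;224 -45 66 0 0 0;224 -45 66 0 0 0;224 -45 66 0 0 0;224 -45 66 0 0 0;224 -45 66 0 0 0")

```text
time: 16.67
position: [0.394, -0.2594, 0.1231]
tool_rot: [0.001, 1.0, 0.002, -0.002]
ft_force: [0.3, -1.2, 0.4]
grip_width: 0.0873
grip_force: 0.0
```

Call:
move_arm(series="0 0 0 0 0 0;0 0 0 0 0 0;0 0 0 0 0 0;0 0 0 0 0 0")

```text
time: 17.0
position: [0.3974, -0.2602, 0.1248]
tool_rot: [-0.001, 1.0, -0.0, 0.0]
ft_force: [0.3, -0.2, -0.4]
grip_width: 0.0868
grip_force: 0.0
```

```bash
python3 - <<'E'
from h import *
c=look(.397,-.260)
p=px(c,[.397,-.26,.0]).astype(int); print(p,c['img'][p[1]-30,p[0]-10:p[0]+10:5].tolist())
E
```

```text
obj [ 3.938000e-01 -2.600000e-01  2.971667e+02] spread [0. 0.] tcp [ 0.3969 -0.2601  0.1248] tool dx dy: 3.1 0.1 v 0.0058 rot [-0.0004 -0.0004  0.0018] F [ 0.1  0.1 -0.2] t 17.1
[260 188] [[183, 181, 152], [191, 186, 156], [110, 103, 62], [109, 104, 88]]
```

Call:
move_arm(series="3 0 45 0 0 0;3 0 80 0 0 0;3 0 92 0 0 0;3 0 92 0 0 0;3 0 92 0 0 0;3 0 92 0 0 0;3 0 92 0 0 0")

```text
time: 17.73
position: [0.3941, -0.261, 0.034]
tool_rot: [-0.0, 1.0, -0.001, 0.001]
ft_force: [-0.3, -0.3, 0.7]
grip_width: 0.087
grip_force: 0.0
```

Call:
move_arm(series="0 0 0 0 0 0;0 0 0 0 0 0;0 0 0 0 0 0;0 0 0 0 0 0;0 0 0 0 0 0;0 0 0 0 0 0;0 0 -40 0 0 0;0 0 -80 0 0 0", jaw=0.5)

```text
time: 18.4
position: [0.3914, -0.2585, 0.11]
tool_rot: [-0.0, 1.0, 0.004, -0.004]
ft_force: [0.9, -1.3, -0.2]
grip_width: 0.0586
grip_force: 20.0
```

Call:
move_arm(series="0 0 -40 0 0 0;-15 3 -70 0 0 0;-227 45 -75 0 0 0;-227 45 -75 0 0 0;-227 45 -75 0 0 0;-227 45 -75 0 0 0;-227 45 -75 0 0 0;-227 45 -75 0 0 0")

```text
time: 19.07
position: [0.6267, -0.2137, 0.1878]
tool_rot: [-0.002, 1.0, -0.001, 0.004]
ft_force: [0.7, -0.7, -0.0]
grip_width: 0.0583
grip_force: 20.0
```

Call:
move_arm(series="0 0 8 0 0 0;0 0 8 0 0 0;0 0 8 0 0 0;0 0 8 0 0 0;0 0 8 0 0 0;0 0 8 0 0 0")

```text
time: 19.57
position: [0.6194, -0.2157, 0.18]
tool_rot: [0.0, 1.0, 0.0, -0.0]
ft_force: [0.5, -0.1, -0.6]
grip_width: 0.0589
grip_force: 20.0
```

```bash
python3 - <<'E'
from h import *
z=robot.get_obs()['position'][2]-.033+.034
c=look(.6209,-.2150,((.030,z),(.027,z)))
E
```

```text
obj [ 6.199e-01 -2.154e-01  2.483e+02] spread [0.0006 0.0003] tcp [ 0.62   -0.2155  0.18  ] tool dx dy: 0.1 0.1 v 0.0054 rot [-0.0002 -0.0004  0.    ] F [-0.2 -0.4 -0.9] t 19.7
```

Need world (+0.8, +0.4) mm and 53 mm down.

Call:
move_arm(series="-0.7 0.3 20 0 0 0;-0.7 0.3 36 0 0 0;-0.7 0.3 42 0 0 0;-0.7 0.3 46 0 0 0;-0.7 0.3 49 0 0 0;-0.7 0.3 51 0 0 0;-0.7 0.3 53 0 0 0;-0.7 0.3 53 0 0 0")

```text
time: 20.38
position: [0.6214, -0.215, 0.1271]
tool_rot: [-0.0, 1.0, -0.0, 0.001]
ft_force: [0.6, 0.2, -0.7]
grip_width: 0.0587
grip_force: 20.0
```

Call:
move_arm(series="0 0 0 0 0 0;0 0 0 0 0 0")

```text
time: 20.55
position: [0.6212, -0.2149, 0.1271]
tool_rot: [-0.0, 1.0, -0.0, 0.0]
ft_force: [-0.5, -0.0, -0.7]
grip_width: 0.0586
grip_force: 20.0
```

Call:
move_arm(series="0 0 0 0 0 0;0 0 0 0 0 0;0 0 0 0 0 0;0 0 0 0 0 0;0 0 -20 0 0 0;0 0 -50 0 0 0;0 0 -90 0 0 0;0 0 -90 0 0 0", jaw=1)

```text
time: 21.22
position: [0.6253, -0.217, 0.2249]
tool_rot: [-0.001, 1.0, -0.004, 0.007]
ft_force: [0.4, -0.3, 1.1]
grip_width: 0.0865
grip_force: 0.0
```

```bash
python3 - <<'E'
from h import *
c=look(.6209,-.2150,((.030,.128),(.027,.128)))
im=over(c,.6209,-.2150,((.030,.128),(.027,.128))); cv2.imwrite('pics/o7.png',im[150:450,220:560])
E
```

```text
obj [ 6.216000e-01 -2.147000e-01  2.984667e+02] spread [0.     0.0003] tcp [ 0.6209 -0.2147  0.2172] tool dx dy: -0.7 0.0 v 0.0352 rot [-0.0004 -0.0008  0.0008] F [ 0.6 -0.3  0.8] t 21.4
```

View pics/o7.png

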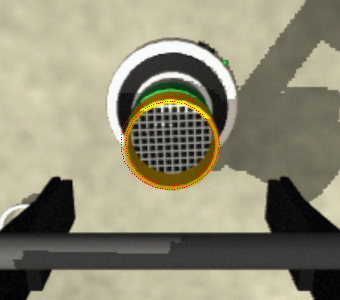

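The yellow sieve is nested. Next is the blue one.

Call:
move_arm(series="16 -38 0 0 0 0;32 -76 0 0 0 0;48 -114 20 0 0 0;62 -150 40 0 0 0;97 -231 92 0 0 0;97 -231 92 0 0 0;97 -231 92 0 0 0;97 -231 92 0 0 0")

```text
time: 22.03
position: [0.5193, -0.4485, 0.1186]
tool_rot: [0.002, 1.0, 0.003, -0.003]
ft_force: [-0.3, 0.5, 0.0]
grip_width: 0.0875
grip_force: 0.0
```

Call:
move_arm(series="0 0 0 0 0 0;0 0 0 0 0 0;0 0 0 0 0 0;0 0 0 0 0 0")

```text
time: 22.37
position: [0.5252, -0.4445, 0.1254]
tool_rot: [-0.001, 1.0, -0.0, 0.0]
ft_force: [0.2, 0.6, -0.5]
grip_width: 0.087
grip_force: 0.0
```

```bash
python3 - <<'E'
from h import *
c=look(.524,-.446)
E
```

```text
obj [  0.5225  -0.4432 295.2667] spread [0. 0.] tcp [ 0.525  -0.445   0.1255] tool dx dy: 2.5 1.8 v 0.0059 rot [-0.0008 -0.0008  0.0024] F [ 0.6  0.1 -0.2] t 22.5
```

Call:
move_arm(series="2.5 2 45 0 0 0;2.5 2 80 0 0 0;2.5 2 92.5 0 0 0;2.5 2 92.5 0 0 0;2.5 2 92.5 0 0 0;2.5 2 92.5 0 0 0;2.5 2 92.5 0 0 0")

```text
time: 23.1
position: [0.5231, -0.4454, 0.0348]
tool_rot: [-0.0, 1.0, -0.002, 0.002]
ft_force: [0.4, -0.4, 0.2]
grip_width: 0.087
grip_force: 0.0
```

Call:
move_arm(series="0 0 0 0 0 0;0 0 0 0 0 0;0 0 0 0 0 0;0 0 0 0 0 0;0 0 0 0 0 0;0 0 0 0 0 0;0 0 -40 0 0 0;0 0 -80 0 0 0", jaw=0.5)

```text
time: 23.77
position: [0.5195, -0.4415, 0.1083]
tool_rot: [-0.0, 1.0, 0.004, -0.003]
ft_force: [0.8, -0.7, 0.1]
grip_width: 0.0597
grip_force: 20.0
```

Call:
move_arm(series="0 0 -40 0 0 0;0 0 -80 0 0 0;-15 34 -97 0 0 0;-99 229 -97 0 0 0;-99 229 -97 0 0 0;-99 229 -97 0 0 0;-99 229 -97 0 0 0;-99 229 -97 0 0 0")

```text
time: 24.43
position: [0.619, -0.2165, 0.2089]
tool_rot: [-0.0, 1.0, 0.0, -0.0]
ft_force: [1.1, -0.2, -0.6]
grip_width: 0.0598
grip_force: 20.0
```

Call:
move_arm(series="-3 7 4 0 0 0;-3 7 4 0 0 0;-3 7 4 0 0 0;-3 7 4 0 0 0;-3 7 4 0 0 0;-3 7 4 0 0 0;-3 7 4 0 0 0")

```text
time: 25.02
position: [0.6215, -0.213, 0.2052]
tool_rot: [0.001, 1.0, -0.0, 0.0]
ft_force: [-0.3, -0.6, -0.5]
grip_width: 0.0596
grip_force: 20.0
```

```bash
python3 - <<'E'
from h import *
z=robot.get_obs()['position'][2]-.033+.034
c=look(.6214,-.2148,((.030,z),(.027,z)))
E
```

```text
obj [ 6.229000e-01 -2.126000e-01  2.452333e+02] spread [0.     0.0005] tcp [ 0.6217 -0.2123  0.2052] tool dx dy: -1.2 -0.3 v 0.0064 rot [-0.0001 -0.0001 -0.0004] F [ 0.3  0.1 -1.2] t 25.2
```

Call:
move_arm(series="1.6 -2.4 20 0 0 0;1.6 -2.4 36 0 0 0;1.6 -2.4 42 0 0 0;1.6 -2.4 46 0 0 0;1.6 -2.4 49 0 0 0;1.6 -2.4 51 0 0 0;1.6 -2.4 52 0 0 0;1.6 -2.4 52 0 0 0")

```text
time: 25.83
position: [0.6206, -0.214, 0.1536]
tool_rot: [-0.0, 1.0, -0.0, 0.0]
ft_force: [0.8, 0.3, -0.5]
grip_width: 0.0596
grip_force: 20.0
```

Call:
move_arm(series="0 0 0 0 0 0;0 0 0 0 0 0")

```text
time: 26.0
position: [0.6206, -0.214, 0.1537]
tool_rot: [-0.0, 1.0, -0.0, 0.0]
ft_force: [0.1, 0.6, 0.3]
grip_width: 0.0598
grip_force: 20.0
```

Call:
move_arm(series="0 0 0 0 0 0;0 0 0 0 0 0;0 0 0 0 0 0;0 0 0 0 0 0;0 0 -20 0 0 0;0 0 -50 0 0 0;0 0 -90 0 0 0;0 0 -90 0 0 0", jaw=1)

```text
time: 26.67
position: [0.6245, -0.216, 0.2516]
tool_rot: [-0.001, 1.0, -0.004, 0.007]
ft_force: [0.8, -0.4, 2.0]
grip_width: 0.0867
grip_force: 0.0
```

```bash
python3 - <<'E'
from h import *
c=look(.6213,-.2148,((.030,.154),(.027,.154)))
im=over(c,.6213,-.2148,((.030,.154),(.027,.154))); cv2.imwrite('pics/o8.png',im[150:450,220:560])
E
```

```text
obj [ 6.218000e-01 -2.138000e-01  2.991667e+02] spread [0. 0.] tcp [ 0.6202 -0.2138  0.2437] tool dx dy: -1.6 0.0 v 0.0369 rot [-0.0004 -0.0008  0.0008] F [-0.6  0.1 -0.1] t 26.8
```

View pics/o8.png

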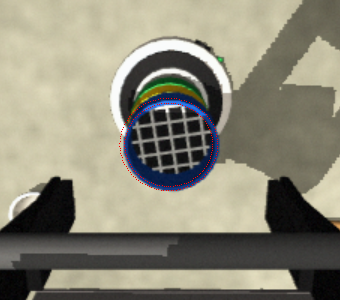

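The blue sieve is nested: its rim fits, and green and yellow show evenly behind it. Last is the lid.

Call:
move_arm(series="-31 426 0 0 0 0;-31 426 0 0 0 0;-31 426 0 0 0 0;-31 426 0 0 0 0;-31 426 0 0 0 0;-31 426 0 0 0 0;-31 426 0 0 0 0;-31 426 0 0 0 0")

```text
time: 27.48
position: [0.6427, 0.1206, 0.2408]
tool_rot: [-0.0, 1.0, -0.0, -0.002]
ft_force: [0.6, -0.6, -1.6]
grip_width: 0.0871
grip_force: 0.0
```

Call:
move_arm(series="-7 93 60 0 0 0;-7 93 100 0 0 0;-7 93 118 0 0 0;-7 93 118 0 0 0;-7 93 118 0 0 0;-7 93 118 0 0 0;-7 93 118 0 0 0;-7 93 118 0 0 0")

```text
time: 28.15
position: [0.6527, 0.2105, 0.1272]
tool_rot: [0.0, 1.0, 0.0, 0.002]
ft_force: [0.3, -0.4, -0.5]
grip_width: 0.0868
grip_force: 0.0
```

Call:
move_arm(series="0 0 0 0 0 0;0 0 0 0 0 0;0 0 0 0 0 0;0 0 0 0 0 0")

```text
time: 28.48
position: [0.6516, 0.2111, 0.1262]
tool_rot: [-0.0, 1.0, 0.0, 0.001]
ft_force: [0.2, -0.2, 0.2]
grip_width: 0.0869
grip_force: 0.0
```

```bash
python3 - <<'E'
from h import *
K=((.030,.012),)
c=look(.651,.2125,K); look(.651,.2125,((.009,.038),),n=1)
f=fit(c,.651,.2125,K); im=over(c,*f[:2],((.030,.012),(.009,.038))); cv2.imwrite('pics/o9.png',im[150:450,220:560])
E
```

```text
obj [6.521000e-01 2.128000e-01 2.429333e+02] spread [0.0002 0.    ] tcp [0.6512 0.2115 0.1254] tool dx dy: -0.9 1.3 v 0.0069 rot [ 0.0001 -0.0003  0.0005] F [0.3 0.4 0.4] t 28.6
obj [6.522e-01 2.128e-01 2.463e+02] spread [0. 0.] tcp [0.6512 0.2115 0.1253] tool dx dy: -1.0 1.3 v 0.0038 rot [-0.     -0.0002  0.0007] F [0.1 0.9 0.7] t 28.7
```

View pics/o9.png

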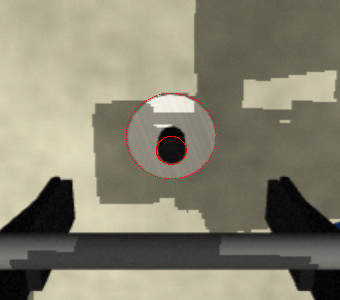

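The lid fits: plate at (171,136) and knob at (171,150) in the crop, both fits agreeing at (0.652, 0.213). Going down 88 mm to grip the knob.

Call:
move_arm(series="-1 1.3 40 0 0 0;-1 1.3 75 0 0 0;-1 1.3 88 0 0 0;-1 1.3 88 0 0 0;-1 1.3 88 0 0 0;-1 1.3 88 0 0 0;-1 1.3 88 0 0 0;-1 1.3 88 0 0 0")

```text
time: 29.35
position: [0.6536, 0.2132, 0.0394]
tool_rot: [-0.0, 1.0, 0.0, 0.002]
ft_force: [-0.7, 0.2, -0.4]
grip_width: 0.0872
grip_force: 0.0
```

Call:
move_arm(series="0 0 0 0 0 0;0 0 0 0 0 0;0 0 0 0 0 0;0 0 0 0 0 0;0 0 0 0 0 0;0 0 0 0 0 0;0 0 0 0 0 0;0 0 0 0 0 0", jaw=0.1)

```text
time: 30.02
position: [0.6522, 0.2129, 0.0371]
tool_rot: [-0.0, 1.0, -0.0, -0.0]
ft_force: [-0.2, -0.2, 0.5]
grip_width: 0.0419
grip_force: 0.0
```

Call:
move_arm(series="0 0 0 0 0 0;0 0 0 0 0 0;0 0 0 0 0 0;0 0 0 0 0 0;0 0 0 0 0 0;0 0 0 0 0 0;0 0 0 0 0 0;0 0 0 0 0 0")

```text
time: 30.68
position: [0.6521, 0.2129, 0.0371]
tool_rot: [-0.0, 1.0, -0.0, -0.0]
ft_force: [-0.1, 0.5, -0.6]
grip_width: 0.0177
grip_force: 20.0
```

Call:
move_arm(series="0 0 -40 0 0 0;0 0 -80 0 0 0;0 0 -120 0 0 0;0 0 -160 0 0 0;0 0 -198 0 0 0;30 -427 -198 0 0 0;30 -427 -198 0 0 0;30 -427 -198 0 0 0")

```text
time: 31.35
position: [0.6433, 0.0879, 0.2364]
tool_rot: [-0.002, 1.0, -0.0, 0.001]
ft_force: [0.6, -0.8, -1.7]
grip_width: 0.0175
grip_force: 20.0
```

Call:
move_arm(series="21 -302 0 0 0 0;21 -302 0 0 0 0;21 -302 0 0 0 0;21 -302 0 0 0 0;21 -302 0 0 0 0;21 -302 0 0 0 0;21 -302 0 0 0 0;21 -302 0 0 0 0")

```text
time: 32.02
position: [0.6221, -0.2208, 0.235]
tool_rot: [0.002, 1.0, -0.002, 0.0]
ft_force: [0.2, -0.3, -0.7]
grip_width: 0.0175
grip_force: 20.0
```

Call:
move_arm(series="0 0 0 0 0 0;0 0 0 0 0 0;0 0 0 0 0 0;0 0 0 0 0 0;0 0 0 0 0 0;0 0 0 0 0 0")

```text
time: 32.52
position: [0.623, -0.2121, 0.2353]
tool_rot: [-0.001, 1.0, 0.0, -0.0]
ft_force: [-1.3, 0.0, -1.0]
grip_width: 0.0172
grip_force: 20.0
```

```bash
python3 - <<'E'
from h import *
z=robot.get_obs()['position'][2]-.037+.012
c=look(.6218,-.2138,((.030,z),)); f=fit(c,.6218,-.2138,((.030,z),))
im=over(c,*f[:2],((.030,z),)); cv2.imwrite('pics/o10.png',im[150:450,220:560])
E
```

```text
obj [  0.6224  -0.2122 208.5667] spread [0.0003 0.0008] tcp [ 0.6229 -0.213   0.2353] tool dx dy: 0.5 0.8 v 0.0068 rot [-0.     -0.0001  0.0019] F [-0.4  0.4 -0.8] t 32.7
```

View pics/o10.png

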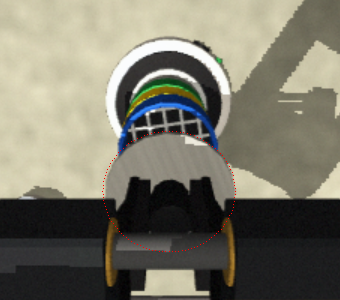

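The lid is level at (170,190), behind the stack's blue rim at (168,120). I'm lowering it.

Call:
move_arm(series="0.8 -1 20 0 0 0;0.8 -1 34 0 0 0;0.8 -1 41 0 0 0;0.8 -1 45 0 0 0;0.8 -1 48 0 0 0;0.8 -1 50 0 0 0;0.8 -1 52 0 0 0;0.8 -1 52 0 0 0")

```text
time: 33.33
position: [0.6221, -0.2149, 0.1834]
tool_rot: [-0.0, 1.0, -0.0, 0.0]
ft_force: [-0.0, 0.0, -1.1]
grip_width: 0.0174
grip_force: 20.0
```

Call:
move_arm(series="0 0 0 0 0 0;0 0 0 0 0 0")

```text
time: 33.5
position: [0.6222, -0.2149, 0.1837]
tool_rot: [-0.0, 1.0, -0.0, 0.0]
ft_force: [0.3, -0.7, -1.8]
grip_width: 0.0175
grip_force: 20.0
```

Release and rise.

Call:
move_arm(series="0 0 0 0 0 0;0 0 0 0 0 0;0 0 0 0 0 0;0 0 0 0 0 0;0 0 0 0 0 0;0 0 0 0 0 0;0 0 0 0 0 0;0 0 0 0 0 0", jaw=0.7)

```text
time: 34.17
position: [0.6219, -0.2148, 0.1832]
tool_rot: [-0.0, 1.0, -0.0, 0.0]
ft_force: [0.3, -0.0, -1.3]
grip_width: 0.0585
grip_force: 0.0
```

Call:
move_arm(series="0 0 -20 0 0 0;0 0 -50 0 0 0;0 0 -80 0 0 0;0 0 -100 0 0 0;0 0 -100 0 0 0;0 0 -100 0 0 0;0 0 -100 0 0 0;0 0 -100 0 0 0")

```text
time: 34.83
position: [0.6209, -0.2143, 0.2811]
tool_rot: [-0.0, 1.0, 0.001, -0.002]
ft_force: [-0.1, -0.0, 0.0]
grip_width: 0.0611
grip_force: 0.0
```

```bash
python3 - <<'E'
from h import *
c=look(.6218,-.2138,((.030,.158),)); a=over(c,.6218,-.2138,((.030,.158),(.009,.184)))[150:450,220:560]
s=robot.camera('side')
cv2.imwrite('pics/o11.png',np.hstack([a,cv2.resize(s['img'][165:265,280:393,::-1],(340,300))]))
E
```

```text
obj [ 6.217000e-01 -2.148000e-01  2.873667e+02] spread [0.0002 0.    ] tcp [ 0.6213 -0.2145  0.2815] tool dx dy: -0.3 -0.3 v 0.0081 rot [0.0015 0.0026 0.0007] F [ 0.2 -0.6  0.1] t 35.0
```

View pics/o11.png

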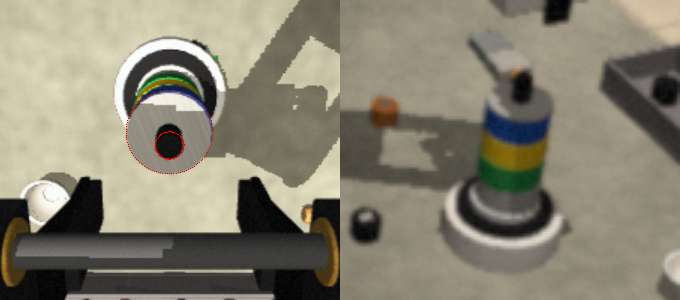

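The wrist crop shows the lid seated at (169,132). In the side view the stack stands straight and free: pan, green, yellow, blue, lid.

```bash
python3 -c "
from rig import robot
print(robot.hand_in())"
```

```text
the job is handed in; nothing more can be done
None
```

The stack is built and handed in: pan, green, yellow, blue and lid are nested on the shaker, straight and released in the last camera check, and the red sieve was never approached; the hand-in call returned no verdict.

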